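Load a slotted mass onto a sprung weighing stem, slots staggered

ROBOT

A 6-joint arm with a two-finger parallel gripper is mounted at the origin on a cart in front of the work surface, level with it; the furniture and walls round the work are solid. World frame = base frame: x ahead of the robot, y to its left, z up, the work surface at z = 0. Lengths are in m, angles in rad, forces in N, time in s.
With the tool pointing down it reaches from about 0.25 to 0.775 m from the base axis. Payload 4 kg.
Tool frame: the origin (TCP) lies at the very end of the fingers, on their centre line; the grasp point (between the pads) lies 19 mm behind it; z points along the fingers, y is the line along which they close (so a half turn about z gives the same grasp; the last joint's range is limited). The gripper opens to 85 mm and grips with 20 to 120 N. Pads are 22 mm wide; open, the fingers measure 114 mm over their backs; the gripper's body (76 mm by 85 mm) begins 54 mm behind the grasp point. The pads swing forward as they close: fully open they stand 13 mm farther back than shut.
Start: joints at [-1.219, 0.087, 1.371, -0, 1.684, -0.103], TCP at [0.242, -0.494, 0.231] pointing down, gripper open.
Joint ranges: [-3.1, 3.1], [-0.76, 2.03], [0.27, 2.55], [-1.08, 4.22], [0.17, 2.65], [-2.57, 2.57]. Speed limits (rad/s): [2.79, 2.79, 3.14, 3.14, 3.14, 3.14].

INTERFACE

Orientations are given as a unit quaternion [w, x, y, z].
In Python, from station import manip, imaging gives the robot as it stands.
- The arm moves only by the shell command python3 -m creep 'ROWS' [FORCE]. ROWS is JSON, a list of rows, each an object with "turn": the turn, a rotation vector about the tool's x, y, z normalised to -1 to 1, where 1 is 90 degrees, a list of three; "dp": the shift along the tool's x, y, z normalised to -1 to 1, where 1 is 1000 mm, a list of three; "hand": the opening, from 0 (shut) to 1 (fully open). A call has 1 to 10 rows; each row shifts and turns the commanded pose from where the row before left it, along the tool's axes as they then stand; what a row does not reach is not made up. A row lasts 1/8 s, in which the tool goes at most 62.5 mm and 10.7 degrees, less where a joint would pass 70% of its speed; a pose out of reach is approached as far as the arm can. A call with a number of a shift or a turn outside -1 to 1 is refused whole. A call with a gripper value outside its range is refused whole. The fingers move at their own pace and stop on an object; FORCE is the grip in N (left out, the last holds). Time passes only in rows, so rows that do not move let the fingers close. It gives the time, the measured TCP pose, the force, the opening and the grip force at its end, in the units of the state.
- manip.get_state(): the state, without advancing time (a new reading comes with each control period).
- imaging.snapshot(name): name is "side" or "top" or "wrist"; returns a dict with "image" (420x560x3 uint8, red, green, blue), "intrinsics" (3x3 intrinsics, pixels), "view" (4x4, takes a point from world to camera coordinates); the wrist camera has in their place "tool_from_camera" (4x4, takes a point from camera to tool coordinates, whose origin is the TCP and whose axes are the flange's). Camera axes: x right, y down, z forward; pixel columns grow to the right and rows downward; lengths in m; the calibration is good to about 2 mm. A picture is of the moment at which its call begins: read the wrist's pose just before it. There is no depth.
- manip.finish_job(): hands the job in; it is judged then, once.
The state is a dict: "time": time; "qpos": joint angles; "dq": joint speeds; "joint_efforts": joint torques, N m; "tool_pos": TCP position; "eef_rot": TCP orientation; "force": force on the tool from outside, world axes, zero at the start; "moment": the same for the moment, N m; "gripper_width": finger opening in m; "grip_force": force on a finger pad.
Only numpy, scipy, OpenCV 4.12 (cv2) and the standard library are available. Lean on these libraries where they do the work, as an engineer would, in place of code of your own. Each camera call takes 0.05 s, during which the arm holds its last target. There are 200 camera calls.

TASK

Add the brass slotted mass to the weighing stand: slide it sideways onto the stem, between the stem's head and the disc already there, then turn it gently anticlockwise (seen from above) until its window drops over the raised key of the lower disc, so that the two slots stand a quarter turn apart. Leave it lying flat and fully home on the lower disc, do not force anything against the stand, and leave the steel mass, the bottle, the vial and the dish where they are.

Things in the scene. Friction and masses are not known exactly. Their poses are not given: they have to be found in the camera images.
- brass_mass_fin (a point): Grip point of the brass mass's upright fin, in the mass's axes: fin 12 mm thick (y), 16 mm long (x), its top 17 mm above this point. The disc's centre lies 30 mm from here along +x, its top face 28 mm and its underside 38 mm below. The mass lies flat on the bench, 0.2 to 0.4 kg.
- brass_mass_hub (a point): Centre of the brass disc's underside; z up. Disc 80 mm across, 10 mm thick. Its slot, 11 mm wide with a round end of 5.5 mm radius about the centre, runs from the centre out along +x and flares to 23 mm over the last 10 mm at the rim. The fin is opposite, at -x.
- brass_mass_window (a point): Middle of the brass disc's window, at the underside: a rectangular hole right through the disc, 20 mm along x and 14 mm along y, 20 mm from the disc's centre along +y, so a quarter turn anticlockwise from its slot.
- brass_mass: The brass mass as a whole; origin and axes as brass_mass_hub.
- stand: Weighing stand, fixed to the bench: grey base 124 x 112 mm, white column, round aluminium carrier 82 mm across. Origin on the bench under the stem's axis, z up. The lower disc is stiff; how it is turned is not measured. The brass mass's home has its x axis (slot) between 0.2 and 1.45 rad anticlockwise from the stand's x axis.
- seat (a point): Centre of the lower disc's top face, on the stem's axis, in the stand's axes, about 67 mm above the bench; moves with the carrier. Lower disc: dark steel, 80 mm across; opposite its slot a raised key, 16 mm wide (tangential), 8 mm radially, 4 mm high, 20 mm from the stem. At home the window is over the key with 2 to 3 mm clear all round and the mass lies flat here; elsewhere it rides on the key.
- stem_head (a point): Centre of the underside of the stem's round head (20 mm across, 11 mm high), 32 mm above the lower disc's top. The stem below it is 8 mm in diameter. The mass comes on only from the side, between the key's top and this head.
- carrier (a joint): How far the sprung carrier is pressed down, m: about 0 when empty, stop at 0.010. It yields 1 mm per newton: pressing the mass on the key with 3 to 6 N lowers it 3 to 6 mm, and it springs up by up to 4 mm when the window finds the key.
- steel_mass: Bystander: bright steel slotted mass, 80 mm across, 16 mm thick, with a fin like the brass one's but no window, flat on the bench. Origin at the centre of its underside, x toward its slot.
- media_bottle: Bystander: clear bottle with blue cap, 69 mm across, 129 mm high; origin under its centre.
- vial_d: Bystander: small vial with an orange cap, 25 mm across, 60 mm high; origin under its centre.
- petri: Bystander: flat round petri dish, 58 mm across, 13 mm high; origin under its centre.
There are look-alikes about, which are no part of the job. Leave any blue look-alike of the brass_mass alone.

How it is judged:
On the way:
1. the brass mass is on the stem, between the lower disc and the stem's head (horizontal distance between brass_mass_hub and seat below 0.004 m and z of brass_mass_hub in the frame of seat between 0.0015 and 0.024 m), for 0.2 s.
At the end, for the whole second after the job is handed in: The brass mass lies flat on the lower disc with its window over the key: disc centre within 4 mm of the stem's axis, underside within 1.2 mm of the lower disc's top, tilted less than 0.035 rad, released and at rest (horizontal distance between brass_mass_hub and seat below 0.004 m and z of brass_mass_hub in the frame of seat between -0.0015 and 0.0012 m and angle between brass_mass_hub's own z axis and vertical below 0.035 rad and linear speed of brass_mass below 0.01 m/s); the robot touches nothing.
It fails at once if the brass mass presses on the stand with more than 18 N (contact force between brass_mass and stand above 18 N).
It fails at once if the arm or the gripper knocks the stand with more than 15 N (contact force between any of the arm, the fingers and stand above 15 N).
It fails at once if the steel mass, the bottle, the vial or the dish is moved by more than 25 mm (distance of any of steel_mass, media_bottle, vial_d, petri from where it was at the start of the episode above 0.025 m).
It also fails if it takes over 64 s, if anything falls off the work surface, if the arm or the gripper's body presses on something with over 40 N, if the wrist force passes 120 N, or if a joint passes its speed limit or range.

## Working session

There is one attempt and no reset: what is moved stays moved. The work goes in short steps, Python scripts to look and compute and a shell command to move; the robot and the scene stay as the last step left them, time stands still between calls to the robot, and variables do not carry over. Pictures are saved under pics/ and viewed, at most 14 in all, crops included, and the job is handed in when it is done.

```bash
ls; mkdir -p pics; cat > h.py <<'E'
import numpy as np, cv2, json
from station import manip, imaging
from scipy.spatial.transform import Rotation as R
def rot(s): w,x,y,z=s["eef_rot"]; return R.from_quat([x,y,z,w]).as_matrix()
def snap(n,f):
    s=manip.get_state(); d=imaging.snapshot(n)
    if n=="wrist":
        T=np.eye(4);T[:3,:3]=rot(s);T[:3,3]=s["tool_pos"]
        d["view"]=np.linalg.inv(T@np.array(d["tool_from_camera"]))
    cv2.imwrite(f"pics/{f}.png",cv2.cvtColor(np.array(d["image"],dtype=np.uint8),cv2.COLOR_RGB2BGR))
    np.savez(f"pics/{f}.npz",K=d["intrinsics"],V=d["view"])
def ray(f,u,v):
    z=np.load(f"pics/{f}.npz");V=z["V"];K=z["K"]
    c=-V[:3,:3].T@V[:3,3];r=V[:3,:3].T@np.linalg.inv(K)@[u,v,1];return c,r
def px(f,u,v,h):
    c,r=ray(f,u,v);return c+r*(h-c[2])/r[2]
def proj(f,p):
    z=np.load(f"pics/{f}.npz");q=z["K"]@(z["V"][:3,:3]@np.array(p)+z["V"][:3,3]);return q[:2]/q[2]
E
python3 - <<'E'
from h import *
for n in("top","side","wrist"): snap(n,n+"0")
s=manip.get_state();print(s);print(rot(s))
a=cv2.imread("pics/top0.png");b=cv2.imread("pics/side0.png")
for f in("top0","side0","wrist0"):print(f,ray(f,280,210))
E
```

```text
pics
{'time': 0.15, 'qpos': array([-1.21909777e+00,  8.78334358e-02,  1.37188340e+00,  1.77686971e-05,
        1.68360063e+00, -1.03085083e-01]), 'dq': array([ 0.00106263, -0.00192001, -0.00471381,  0.00165297,  0.00108345,
        0.00191542]), 'joint_efforts': array([ 5.17686203e-04, -3.52373672e+01, -3.13678193e+01, -1.92596026e-04,
        8.06153723e-03, -9.17282676e-06]), 'tool_pos': array([ 0.24147812, -0.49374386,  0.23039369]), 'eef_rot': array([-8.56844963e-04,  9.74257103e-01,  2.25438137e-01, -9.81662297e-05]), 'force': array([ 0.07630577,  0.07986059, -0.26365272]), 'moment': array([-0.00252883,  0.00638369,  0.02688067]), 'grip_force': 0.0, 'gripper_width': 0.08546191169869245}
[[ 8.98355274e-01  4.39269244e-01 -5.77609357e-04]
 [ 4.39269580e-01 -8.98353825e-01  1.62531376e-03]
 [ 1.95052771e-04 -1.71383541e-03 -9.99998512e-01]]
top0 (array([ 0.36013873, -0.29135704,  0.91727304]), array([ 0.14861084,  0.06036751, -0.98719694]))
side0 (array([0.47760582, 0.45312192, 0.59195331]), array([ 0.05703195, -0.80403205, -0.59186983]))
wrist0 (array([ 0.31579557, -0.45703158,  0.37337705]), array([-0.29741833, -0.13973157, -0.94454653]))
```

View pics/top0.png

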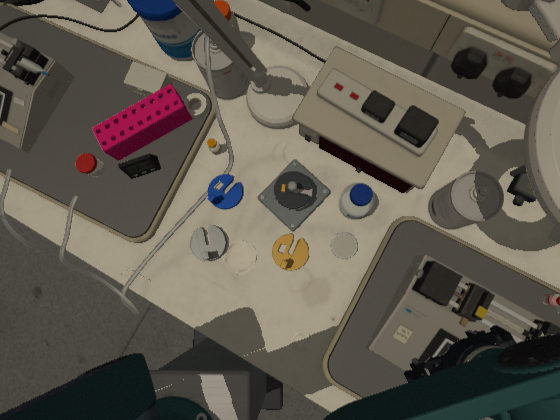

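View pics/side0.png

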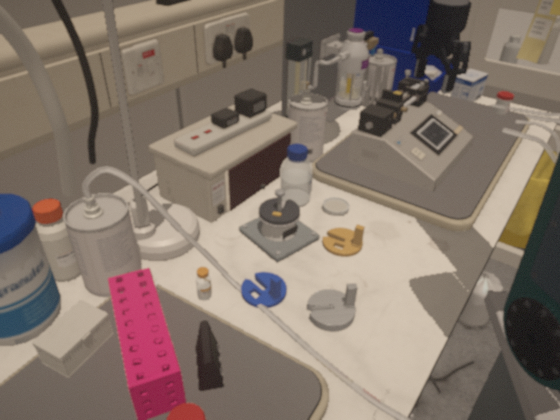

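The top view shows the stand at about (294,192), brass mass at (290,252), bottle (358,200), dish (344,245), steel (209,243). Zooming in on both views.

```bash
python3 - <<'E'
import cv2,numpy as np
a=cv2.imread("pics/top0.png")[150:280,240:380];b=cv2.imread("pics/side0.png")[180:270,230:380]
a=cv2.resize(a,None,fx=4.2,fy=4.2,interpolation=2);b=cv2.resize(b,None,fx=4.2,fy=4.2,interpolation=2)
cv2.imwrite("pics/zt.png",a);cv2.imwrite("pics/zs.png",b)
from h import *
for n,u,v,h in(("brass",291,252,.01),("stand",294,193,0),("bottle",360,190,.129),("dish",344,245,.013),("steel",209,243,.016)):print(n,px("top0",u,v,h))
E
```

```text
brass [ 0.40362964 -0.25854209  0.01      ]
stand [ 0.53617343 -0.26740808  0.        ]
bottle [ 0.51384471 -0.39707511  0.129     ]
dish [ 0.4166717  -0.37319709  0.013     ]
steel [ 0.42598164 -0.07833951  0.016     ]
```

View pics/zt.png

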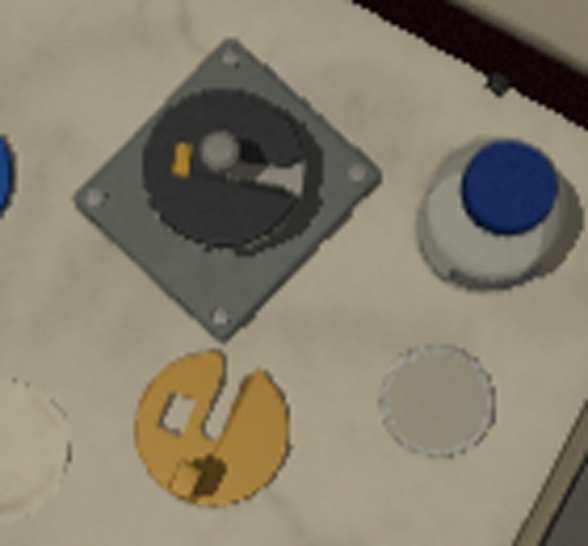

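View pics/zs.png

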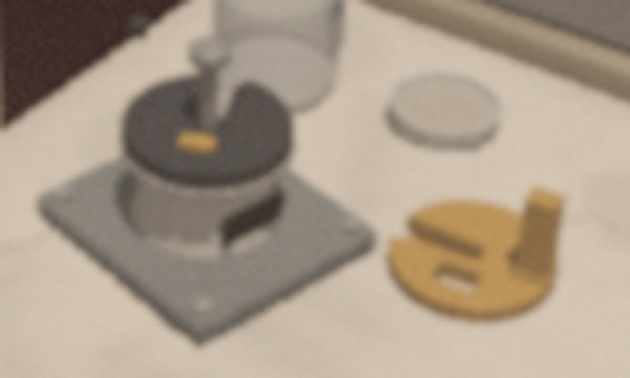

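```bash
python3 - <<'E'
from h import *
P=lambda x,y,h:px("top0",240+x/4.2-.4,150+y/4.2-.4,h)
c=np.array([P(*q,0.006)[:2] for q in((378,178),(222,340),(77,197),(230,40))])
print("stand",c.mean(0),[ (np.hypot(*(c[i]-c[i-1])),np.degrees(np.arctan2(*(c[i]-c[i-1])[::-1]))) for i in range(4)])
print("head",P(221,150,.11),"key",P(183,160,.071),"lowdisc",P(232,170,.067))
D=P(212,428,.01);W=P(179,413,.01);F=P(186,477,.055)
print("brass",D,"win",W,np.degrees(np.arctan2(*(W-D)[:2][::-1])),"fin",F,np.degrees(np.arctan2(*(F-D)[:2][::-1])))
S1=P(213,430,.01);S2=P(246,362,.01);print("slot",np.degrees(np.arctan2(*(S2-S1)[:2][::-1])))
E
```

```text
stand [ 0.53208621 -0.26636589] [(np.float64(0.10938330627833537), np.float64(-135.44388749060187)), (np.float64(0.11917791245483997), np.float64(135.05677831411458)), (np.float64(0.10925572729136863), np.float64(44.17463402735584)), (np.float64(0.11845172934547446), np.float64(-44.877267424827984))]
head [ 0.53070874 -0.26705089  0.11      ] key [ 0.53441823 -0.24691747  0.071     ] lowdisc [ 0.52948408 -0.27103025  0.067     ]
brass [ 0.40473573 -0.25654901  0.01      ] win [ 0.41277961 -0.23951835  0.01      ] 64.71779357703778 fin [ 0.37876114 -0.24505385  0.055     ] 156.1280195813135
slot -27.031848646468983
```

```bash
python3 -m creep '[{"dp":[0.0386,-0.0272,0],"turn":[0,0,0],"hand":1},{"dp":[0.0386,-0.0272,0],"turn":[0,0,0],"hand":1},{"dp":[0.0386,-0.0272,0],"turn":[0,0,0],"hand":1},{"dp":[0.0386,-0.0272,0],"turn":[0,0,0],"hand":1},{"dp":[0.0386,-0.0272,0],"turn":[0,0,0],"hand":1},{"dp":[0.0386,-0.0272,0],"turn":[0,0,0],"hand":1},{"dp":[0,0,0],"turn":[0,0,0.115],"hand":1},{"dp":[0,0,0],"turn":[0,0,0.115],"hand":1},{"dp":[0,0,0],"turn":[0,0,0.115],"hand":1},{"dp":[0,0,0],"turn":[0,0,0.115],"hand":1}]' 40; python3 -m creep '[{"dp":[0,0,0],"turn":[0,0,0.112],"hand":1},{"dp":[0,0,0],"turn":[0,0,0],"hand":1},{"dp":[0,0,0],"turn":[0,0,0],"hand":1}]' | tail -5; python3 - <<'E'
from h import *
snap("wrist","w1");s=manip.get_state();print(s["tool_pos"],rot(s),s["qpos"])
cv2.imwrite("pics/w1b.png",cv2.resize(cv2.imread("pics/w1.png"),None,fx=1.4,fy=1.4))
E
```

```text
time: 1.4
tool_pos: [0.3778, -0.2455, 0.2309]
eef_rot: [-0.0, 0.991, -0.136, -0.0]
force: [0.1, -0.3, 1.1]
gripper_width: 0.085
grip_force: 0.0
tool_pos: [0.3779, -0.2457, 0.2311]
eef_rot: [-0.0, 0.976, -0.219, -0.0]
force: [0.3, -0.8, -0.7]
gripper_width: 0.0851
grip_force: 0.0
[ 0.37791465 -0.24570873  0.23117975] [[ 9.04010269e-01 -4.27510710e-01 -1.58841330e-04]
 [-4.27510701e-01 -9.04010283e-01  8.90342658e-05]
 [-1.81657298e-04 -1.25815221e-05 -9.99999983e-01]] [-7.02365118e-01 -1.36039884e-01  1.58944971e+00 -3.48950022e-05
  1.68836160e+00  1.31016449e+00]
```

View pics/w1b.png

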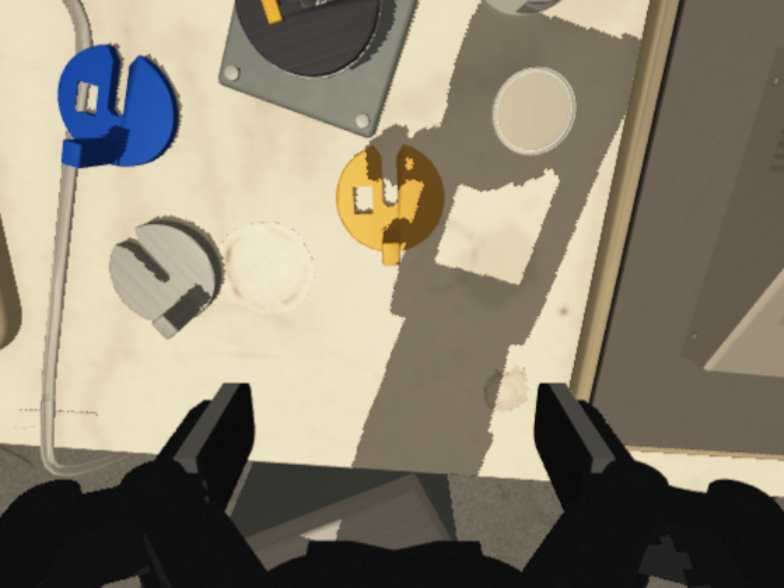

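The wrist view shows the brass disc centre at (390,198), window (363,199), fin top at about (391,262), all in the enlarged picture; the slot runs straight up, so the yaw is right.

```bash
python3 - <<'E'
from h import *
im=cv2.imread("pics/w1.png");hsv=cv2.cvtColor(im,cv2.COLOR_BGR2HSV)
m=cv2.inRange(hsv,(12,130,60),(30,255,255));m[:95]=0;m[200:]=0;m[:,:230]=0;m[:,325:]=0
d=m.copy();d[174:]=0
pts=np.vstack([c.reshape(-1,2) for c in cv2.findContours(d,0,1)[0] if len(c)>20])
hull=cv2.convexHull(pts).reshape(-1,2)
W=np.array([px("w1",u,v,.01)[:2] for u,v in hull])
from scipy.optimize import least_squares
f=least_squares(lambda p:np.hypot(*(W-p[:2]).T)-p[2],[.404,-.256,.04],loss="soft_l1",f_scale=.001);c=f.x;print("disc",c)
s=manip.get_state();Rm=rot(s);t=s["tool_pos"]
tl=lambda p:(Rm.T@(np.append(p[:2],0)-np.append(t[:2],0)))[:2]
print("disc in tool",tl(c))
y,x=np.nonzero(m[174:200]);y=y+174;print("fin px cols",[(r,x[y==r].min(),x[y==r].max()) for r in range(174,191,3) if (y==r).any()])
for u,v in((272.5,189),(286,189)):print(tl(px("w1",u,v,.055)))
w=px("w1",363/1.4,199/1.4,.01);print("win",tl(w))
for u,v in((383,196),(381,160),(398,196),(403,160)):print("slot edge",tl(px("w1",u/1.4,v/1.4,.01)))
print("head/key key:",px("w1",271/1.4,10/1.4,.071))
E
```

```text
disc [ 0.40665347 -0.25458489  0.03961564]
disc in tool [ 0.02977484 -0.00426201]
fin px cols [(174, np.int64(260), np.int64(297)), (177, np.int64(266), np.int64(291)), (180, np.int64(273), np.int64(284)), (183, np.int64(273), np.int64(285)), (186, np.int64(273), np.int64(284))]
[-0.00804366 -0.00944919]
[-0.00804814  0.00329776]
win [ 0.02945265 -0.02380843]
slot edge [ 0.03164304 -0.00905184]
slot edge [ 0.05732773 -0.01030929]
slot edge [0.03164041 0.00198339]
slot edge [0.05732484 0.00551083]
head/key key: [ 0.53465545 -0.24422235  0.071     ]
```

```bash
python3 -m creep '[{"dp":[0,-0.0035,0.05],"turn":[0,0,0],"hand":1},{"dp":[0,0,0.05],"turn":[0,0,0],"hand":1},{"dp":[0,0,0.05],"turn":[0,0,0],"hand":1},{"dp":[0,0,0.04],"turn":[0,0,0],"hand":1},{"dp":[0,0,0.02],"turn":[0,0,0],"hand":1},{"dp":[0,0,0],"turn":[0,0,0],"hand":0.5},{"dp":[0,0,0],"turn":[0,0,0],"hand":0.3},{"dp":[0,0,0],"turn":[0,0,0],"hand":0.3}]' 60; python3 -m creep '[{"dp":[0,0,0],"turn":[0,0,0],"hand":0},{"dp":[0,0,0],"turn":[0,0,0],"hand":0},{"dp":[0,0,0],"turn":[0,0,0],"hand":0},{"dp":[0,0,0],"turn":[0,0,0],"hand":0},{"dp":[0,0,0],"turn":[0,0,0],"hand":0},{"dp":[0,0,0],"turn":[0,0,0],"hand":0}]'
```

```text
time: 2.82
tool_pos: [0.3805, -0.2434, 0.0229]
eef_rot: [0.001, 0.976, -0.22, 0.001]
force: [-0.4, -0.7, 0.2]
gripper_width: 0.0322
grip_force: 0.0
time: 3.58
tool_pos: [0.3802, -0.2433, 0.0226]
eef_rot: [0.001, 0.975, -0.22, 0.001]
force: [-1.0, -0.2, 5.2]
gripper_width: 0.0112
grip_force: 59.7
```

```bash
python3 -m creep '[{"dp":[0,0,-0.02],"turn":[0,0,0],"hand":0},{"dp":[0,0,-0.03],"turn":[0,0,0],"hand":0},{"dp":[0,0,-0.03],"turn":[0,0,0],"hand":0},{"dp":[0,0,0],"turn":[0,0,0],"hand":0},{"dp":[0,0,0],"turn":[0,0,0],"hand":0},{"dp":[0,0,0],"turn":[0,0,0],"hand":0}]'; python3 - <<'E'
from h import *
snap("wrist","w2");snap("side","s2");snap("top","t2");s=manip.get_state();print(s["tool_pos"],rot(s),s["force"])
a=cv2.resize(cv2.imread("pics/w2.png"),None,fx=1.4,fy=1.4)
cv2.imwrite("pics/w2b.png",a)
E
```

```text
time: 4.32
tool_pos: [0.3783, -0.2416, 0.099]
eef_rot: [-0.001, 0.975, -0.22, -0.002]
force: [-0.3, -0.9, -3.3]
gripper_width: 0.0115
grip_force: 58.8
[ 0.37890411 -0.24214151  0.10008012] [[ 9.03156235e-01 -4.29308242e-01 -1.80256175e-03]
 [-4.29306151e-01 -9.03157880e-01  1.43958454e-03]
 [-2.24602336e-03 -5.26318908e-04 -9.99997339e-01]] [ 0.02638499 -0.41561932 -3.22174645]
```

View pics/w2b.png

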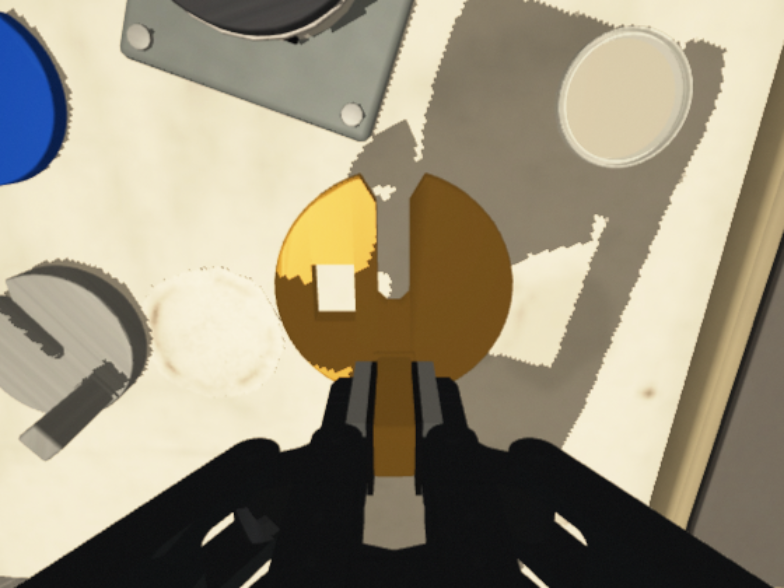

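The mass is held straight: disc centre around (394,287), slot up at column ~394, window at (336,288). I'll fit the disc's pose in the tool frame (checking for sag) and locate the stem.

```bash
python3 - <<'E'
from h import *
from scipy.optimize import least_squares
im=cv2.imread("pics/w2.png");hsv=cv2.cvtColor(im,cv2.COLOR_BGR2HSV)
m=cv2.inRange(hsv,(8,120,50),(32,255,255));m[262:]=0
n,l,st,_=cv2.connectedComponentsWithStats(m);k=1+st[1:,4].argmax();print(st[k])
hull=cv2.convexHull(np.argwhere(l==k)[:,::-1].astype(np.float32)).reshape(-1,2)
# keep rim points away from slot mouth and crop edge
hull=hull[(hull[:,1]<258)]
pts=[]
for a,b in zip(hull,np.roll(hull,-1,0)):
    if np.hypot(*(a-b))<14: pts.append(a)
pts=np.array(pts);print(len(pts))
d=imaging.snapshot("wrist");T=np.array(d["tool_from_camera"]);K=np.array(d["intrinsics"]);Ki=np.linalg.inv(K)
np.savez("cam.npz",T=T,K=K)
o=T[:3,3];rays=(T[:3,:3]@Ki@np.c_[pts+0.0,np.ones(len(pts))].T).T
def res(p,free):
    cx,cy,cz,pit,rol=p
    nrm=R.from_euler("yx",[pit,rol]).apply([0,0,1]);c=np.array([cx,cy,cz])
    s=((c-o)@nrm)/(rays@nrm);q=o+rays*s[:,None]
    return np.linalg.norm(q-c,axis=1)-.04
g=lambda p:np.r_[res(p,0),0*p]
for pf in(0,.0):
  f=least_squares(lambda p:res(p,0),[.03,0,.0126,0,0],loss="soft_l1",f_scale=.0003);print(f.x,np.sqrt(np.mean(res(f.x,0)**2)))
f=least_squares(lambda p:res(np.r_[p,0,0],0),[.03,0,.0126]);print(f.x,np.sqrt(np.mean(f.fun**2)))
f=least_squares(lambda p:res(np.r_[p[:2],.0126,p[2:]],0),[.03,0,0,0]);print(f.x,np.sqrt(np.mean(f.fun**2)))
# window, slot in tool at z .0126
at=lambda u,v,z:(o+(q:=T[:3,:3]@Ki@[u,v,1])*((z-o[2])/q[2]))
for u,v in((317,265),(354,265),(356,311),(319,311),(377,215),(410,215),(377,285),(410,285)):print(at(u/1.4,v/1.4,.0126)[:2]*1000)
a=cv2.resize(cv2.imread("pics/s2.png")[150:270,220:400],None,fx=4.2,fy=4.2,interpolation=2);cv2.imwrite("pics/s2b.png",a)
E
```

```text
[  196   124   170   138 16508]
35
[ 0.02856887 -0.00148689  0.01440481 -0.03948934  0.01059895] 6.46915408379161e-05
[ 0.02856887 -0.00148689  0.01440481 -0.03948934  0.01059895] 6.46915408379161e-05
[ 0.02845221 -0.00158338  0.01405931] 0.00012673494129269452
[ 0.02852552 -0.0015031   0.03351194  0.00481906] 0.00032989144871146926
[ 37.98395399 -26.58085524]
[ 37.97446613 -14.40840556]
[ 21.76461496 -14.15349422]
[ 21.77548034 -26.71291721]
[54.49204988 -6.65393841]
[54.48477774  3.85288873]
[31.04508923 -6.91932114]
[31.03610776  4.08681544]
```

View pics/s2b.png

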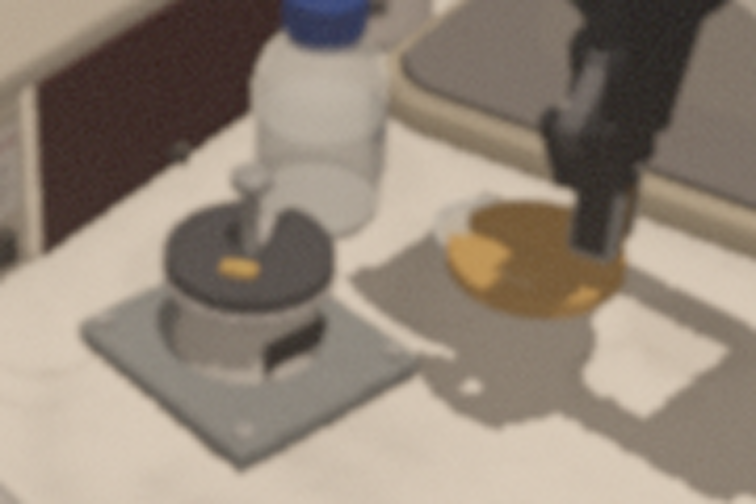

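```bash
python3 -m creep '[{"dp":[0,-0.01,-0.004],"turn":[0,0,0],"hand":0},{"dp":[0.015,-0.016,0],"turn":[0,0,0],"hand":0},{"dp":[0.02,-0.0153,0],"turn":[0,0,0],"hand":0},{"dp":[0.0195,0,0],"turn":[0,0,0],"hand":0},{"dp":[0,0,0],"turn":[0,0,0],"hand":0},{"dp":[0,0,0],"turn":[0,0,0],"hand":0},{"dp":[0,0,0],"turn":[0,0,0],"hand":0},{"dp":[0,0,0],"turn":[0,0,0],"hand":0}]'; python3 - <<'E'
from h import *
snap("wrist","w3");snap("side","s3");s=manip.get_state();print(s["tool_pos"],s["force"])
a=cv2.resize(cv2.imread("pics/w3.png"),None,fx=1.4,fy=1.4)
cv2.imwrite("pics/w3b.png",a)
E
```

```text
time: 5.52
tool_pos: [0.446, -0.2286, 0.1054]
eef_rot: [-0.0, 0.975, -0.22, -0.0]
force: [-0.9, -1.0, -4.2]
gripper_width: 0.0107
grip_force: 58.8
[ 0.44616973 -0.22868499  0.10542784] [ 0.51727663 -0.47172167 -3.5936557 ]
```

View pics/w3b.png

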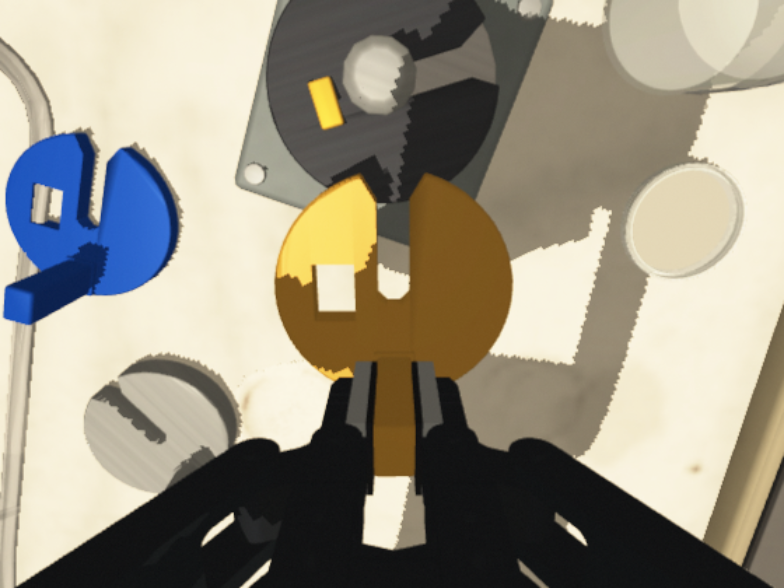

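The wrist view shows the stem head at (378,74), the key at (326,102), and the brass slot mouth at column ~394, slightly right of the stem.

```bash
cat >> h.py <<'E'
def at(u,v,z):
    c=np.load("cam.npz");T=c["T"];o=T[:3,3];q=T[:3,:3]@np.linalg.inv(c["K"])@[u,v,1];return o+q*((z-o[2])/q[2])
E
python3 - <<'E'
from h import *
h=1.4
g=cv2.cvtColor(cv2.imread("pics/w3.png"),cv2.COLOR_BGR2GRAY)
print(cv2.HoughCircles(cv2.medianBlur(g[0:110,215:330],3),cv2.HOUGH_GRADIENT,1.5,200,param1=120,param2=12,minRadius=18,maxRadius=32))
for z,n in((-.0046,"headtop"),(.0064,"headbot")):print(n,at(378/h,74/h,z),[ (at(a/h,74/h,z))[1] for a in(343,414)])
k=[at(u/h,v/h,.0344)[:2] for u,v in((308,80),(327,76),(343,122),(324,129))];k=np.array(k);print("key",k,k.mean(0))
l=(k[2]+k[3]-k[0]-k[1]);print("key tang dir",np.degrees(np.arctan2(l[1],l[0])))
# lower disc rim left/right at z .067
print([at(u/h,v/h,.0384)[:2] for u,v in((267,90),(498,80),(382,202))])
E
```

```text
[[[57.75 53.25 27.75]]]
headtop [ 0.09427407 -0.005404   -0.0046    ] [np.float64(-0.014485864056668574), np.float64(0.0039383758149503035)]
headbot [ 0.09525204 -0.00571778  0.0064    ] [np.float64(-0.015520819570914725), np.float64(0.004366445891934277)]
key [[ 0.0959099  -0.02989562]
 [ 0.09713672 -0.0235021 ]
 [ 0.08262709 -0.01865808]
 [ 0.08035129 -0.0252648 ]] [ 0.08900625 -0.02433015]
key tang dir 162.509771836522
[array([ 0.093061 , -0.0447852]), array([0.09619298, 0.03430836]), array([ 0.05474544, -0.00562122])]
```

```bash
python3 -m creep '[{"dp":[0,-0.0038,0],"turn":[0,0,0],"hand":0},{"dp":[0.01,0,0],"turn":[0,0,0],"hand":0},{"dp":[0.01,0,0],"turn":[0,0,0],"hand":0},{"dp":[0.01,0,0],"turn":[0,0,0],"hand":0},{"dp":[0,0,0],"turn":[0,0,0],"hand":0},{"dp":[0,0,0],"turn":[0,0,0],"hand":0},{"dp":[0,0,0],"turn":[0,0,0],"hand":0},{"dp":[0,0,0],"turn":[0,0,0],"hand":0}]'; python3 - <<'E'
from h import *
snap("wrist","w4");snap("side","s4");s=manip.get_state();print(s["tool_pos"],s["force"])
a=cv2.resize(cv2.imread("pics/w4.png")[60:260,180:390],None,fx=3,fy=3)
b=cv2.resize(cv2.imread("pics/s4.png")[170:260,240:340],(630,567),interpolation=2)
c=np.zeros((600,800,3),np.uint8);a=cv2.resize(a,(420,400));b=cv2.resize(b,(380,342));c[:400,:420]=a;c[:342,420:]=b;cv2.imwrite("pics/c4.png",c[:400])
E
```

```text
time: 6.62
tool_pos: [0.475, -0.2381, 0.1054]
eef_rot: [0.0, 0.975, -0.22, -0.0]
force: [-0.1, -0.3, -2.9]
gripper_width: 0.0111
grip_force: 58.8
[ 0.47504325 -0.2380903   0.10540698] [-0.34858621 -0.08993208 -3.25487419]
```

View pics/c4.png

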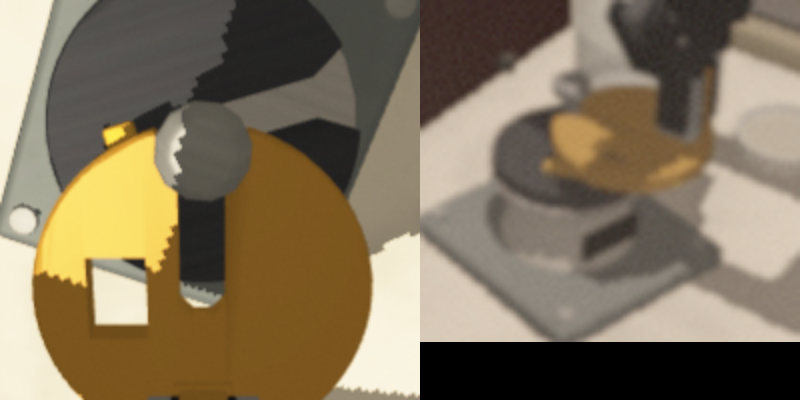

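The head sits centred over the slot mouth (both at column 203 of the crop), with the disc at mid height. Sliding on.

```bash
python3 -m creep '[{"dp":[0.006,0,0],"turn":[0,0,0],"hand":0},{"dp":[0.006,0,0],"turn":[0,0,0],"hand":0},{"dp":[0.006,0,0],"turn":[0,0,0],"hand":0},{"dp":[0,0,0],"turn":[0,0,0],"hand":0},{"dp":[0,0,0],"turn":[0,0,0],"hand":0}]'; python3 -m creep '[{"dp":[0.006,0,0],"turn":[0,0,0],"hand":0},{"dp":[0.006,0,0],"turn":[0,0,0],"hand":0},{"dp":[0.0055,0,0],"turn":[0,0,0],"hand":0},{"dp":[0,0,0],"turn":[0,0,0],"hand":0},{"dp":[0,0,0],"turn":[0,0,0],"hand":0},{"dp":[0,0,0],"turn":[0,0,0],"hand":0}]';python3 - <<'E'
from h import *
snap("wrist","w5");snap("side","s5");s=manip.get_state();print(s["tool_pos"],s["force"])
a=cv2.resize(cv2.imread("pics/w5.png")[60:260,180:390],(420,400))
b=cv2.resize(cv2.imread("pics/s5.png")[170:260,240:340],(380,342),interpolation=2)
c=np.zeros((400,800,3),np.uint8);c[:400,:420]=a;c[:342,420:]=b;cv2.imwrite("pics/c5.png",c)
E
```

```text
time: 7.35
tool_pos: [0.4913, -0.2458, 0.1051]
eef_rot: [-0.0, 0.975, -0.22, -0.0]
force: [0.3, 0.3, -3.4]
gripper_width: 0.0111
grip_force: 58.8
time: 8.1
tool_pos: [0.5071, -0.2533, 0.1053]
eef_rot: [-0.0, 0.975, -0.22, -0.0]
force: [-0.3, -0.3, -3.9]
gripper_width: 0.0112
grip_force: 58.9
[ 0.50709933 -0.25333652  0.10533279] [-0.19146512 -0.39257922 -3.79869711]
```

View pics/c5.png

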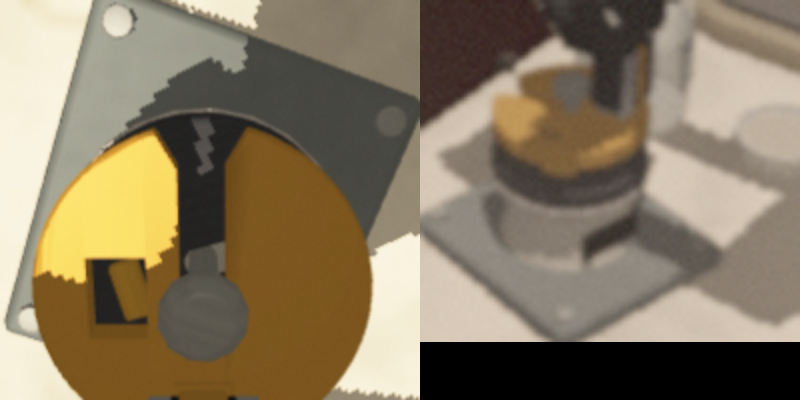

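The mass is on the stem without contact; head at crop (203,318), the key partly seen through the window at (128,290), still turned about 17°.

```bash
python3 - <<'E'
from h import *
for z in(-.0047,.0063):print(at(281.5,219,z))
s=manip.get_state();Rm=rot(s)
for p in([.0285,-.0015,.014],[.0285,-.0015,.024]):print(s["tool_pos"]+Rm@p)
E
```

```text
[ 0.02985958 -0.00124447 -0.0047    ]
[ 0.02571956 -0.00122795  0.0063    ]
[ 0.53348265 -0.26421869  0.09133283]
[ 0.53348247 -0.26421918  0.08133283]
```

```bash
python3 -m creep '[{"dp":[0,0,0.004],"turn":[0,0,0],"hand":0},{"dp":[0,0,0.004],"turn":[0,0,0],"hand":0},{"dp":[0,0,0],"turn":[0,0,0],"hand":0},{"dp":[0,0,0],"turn":[0,0,0],"hand":0}]'; python3 -m creep '[{"dp":[0,0,0.002],"turn":[0,0,0],"hand":0},{"dp":[0,0,0.002],"turn":[0,0,0],"hand":0},{"dp":[0,0,0],"turn":[0,0,0],"hand":0},{"dp":[0,0,0],"turn":[0,0,0],"hand":0},{"dp":[0,0,0],"turn":[0,0,0],"hand":0}]'; python3 -m creep '[{"dp":[0,0,0.002],"turn":[0,0,0],"hand":0},{"dp":[0,0,0],"turn":[0,0,0],"hand":0},{"dp":[0,0,0],"turn":[0,0,0],"hand":0},{"dp":[0,0,0],"turn":[0,0,0],"hand":0}]';python3 -c "
from h import *
s=manip.get_state();print(s['force'],s['moment'])"
```

```text
time: 8.7
tool_pos: [0.5072, -0.2534, 0.0972]
eef_rot: [0.0, 0.975, -0.22, -0.0]
force: [0.0, -0.9, -3.5]
gripper_width: 0.0108
grip_force: 58.9
time: 9.32
tool_pos: [0.5073, -0.2534, 0.0935]
eef_rot: [0.0, 0.975, -0.22, 0.0]
force: [-0.2, 0.2, -2.6]
gripper_width: 0.011
grip_force: 59.0
time: 9.82
tool_pos: [0.5073, -0.2534, 0.0915]
eef_rot: [0.0, 0.975, -0.22, 0.0]
force: [-1.1, -0.7, -1.0]
gripper_width: 0.011
grip_force: 59.3
[-1.05684362 -0.73485819 -0.98881482] [0.0857034  0.05414764 0.01826316]
```

```bash
python3 -m creep '[{"dp":[0,0,0.002],"turn":[0,0,0],"hand":0},{"dp":[0,0,0],"turn":[0,0,0],"hand":0},{"dp":[0.0001,0.001,0],"turn":[0,0,-0.0222],"hand":0},{"dp":[0.0001,0.001,0],"turn":[0,0,-0.0222],"hand":0},{"dp":[0,0.001,0],"turn":[0,0,-0.0222],"hand":0},{"dp":[0.0001,0.001,0],"turn":[0,0,-0.0222],"hand":0},{"dp":[0,0,0],"turn":[0,0,0],"hand":0},{"dp":[0,0,0],"turn":[0,0,0],"hand":0}]';python3 -c "
from h import *
s=manip.get_state();print(s['force'],s['moment'])"; python3 -m creep '[{"dp":[0.0001,0.001,0],"turn":[0,0,-0.0222],"hand":0},{"dp":[0.0001,0.001,0],"turn":[0,0,-0.0222],"hand":0},{"dp":[0,0,0],"turn":[0,0,0],"hand":0},{"dp":[0,0,0],"turn":[0,0,0],"hand":0}]';python3 - <<'E'
from h import *
snap("wrist","w6");snap("side","s6");s=manip.get_state();print(s["tool_pos"],s["force"],s["moment"])
a=cv2.resize(cv2.imread("pics/w6.png")[60:260,180:390],(420,400))
b=cv2.resize(cv2.imread("pics/s6.png")[170:260,240:340],(380,342),interpolation=2)
c=np.zeros((400,800,3),np.uint8);c[:400,:420]=a;c[:342,420:]=b;cv2.imwrite("pics/c6.png",c)
E
```

```text
time: 10.82
tool_pos: [0.5063, -0.2573, 0.0895]
eef_rot: [0.0, 0.988, -0.152, 0.001]
force: [2.9, 0.3, 0.4]
gripper_width: 0.0109
grip_force: 59.5
[2.93258698 0.34534958 0.39683263] [ 0.17958943 -0.58123196 -0.02381257]
time: 11.32
tool_pos: [0.5045, -0.2592, 0.0885]
eef_rot: [-0.0, 0.993, -0.117, -0.001]
force: [-0.3, -1.2, -1.5]
gripper_width: 0.0113
grip_force: 59.2
[ 0.50457006 -0.25917355  0.08864024] [-0.92824998 -0.64788543 -1.75037681] [-0.08216534  0.16673061 -0.07010671]
```

View pics/c6.png

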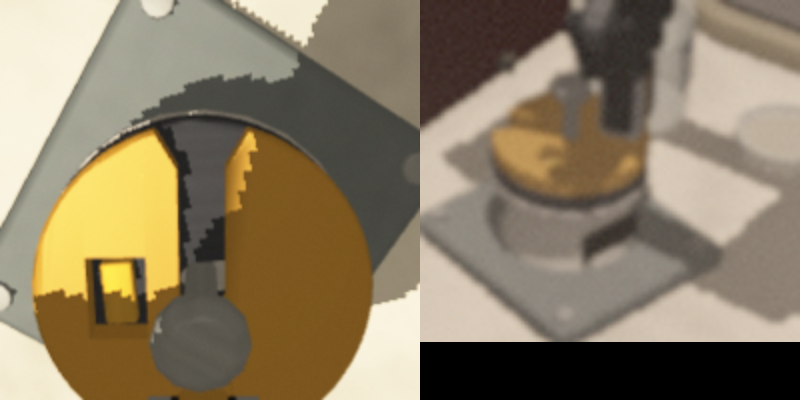

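```bash
python3 - <<'E'
from h import *
for z in(.0886-.110+.002,.0886-.110+.013):print(at(280,230,z))
k=np.array([at(180+u/2,60+v/2,.024-.004)[:2] for u,v in((100,265),(131,262),(138,320),(108,324))]);print(k.mean(0)*1e3);l=k[2]+k[3]-k[0]-k[1];print(np.degrees(np.arctan2(l[1],l[0])))
w=np.array([at(180+u/2,60+v/2,.014)[:2] for u,v in((86,259),(146,259),(147,324),(92,324))]);print(w*1e3)
E
```

```text
[ 0.03092322 -0.00183863 -0.0194    ]
[ 0.02638589 -0.00187297 -0.0084    ]
[ 27.08535041 -21.73409426]
175.2359555319017
[[ 37.48647202 -28.40546636]
 [ 37.47559554 -14.46118067]
 [ 21.29714951 -14.64257197]
 [ 21.3085503  -27.82674012]]
```

The key now stands inside the window with ~5° left to turn; the force dropped as expected. Finish the turn, unload, and release.

```bash
python3 -m creep '[{"dp":[0.0001,0.001,0],"turn":[0,0,-0.0222],"hand":0},{"dp":[0,0.001,0],"turn":[0,0,-0.0222],"hand":0},{"dp":[0,0,0],"turn":[0,0,0],"hand":0},{"dp":[0,0,0],"turn":[0,0,0],"hand":0}]'; python3 -m creep '[{"dp":[0,0,0.001],"turn":[0,0,0],"hand":0},{"dp":[0,0,0],"turn":[0,0,0],"hand":0},{"dp":[0,0,0],"turn":[0,0,0],"hand":0}]'; python3 - <<'E'
from h import *
snap("wrist","w7");s=manip.get_state();print(s["tool_pos"],s["force"],s["moment"])
E
```

```text
time: 11.92
tool_pos: [0.5052, -0.2611, 0.0892]
eef_rot: [-0.0, 0.997, -0.082, -0.0]
force: [0.1, 0.1, -2.0]
gripper_width: 0.0109
grip_force: 59.0
time: 12.3
tool_pos: [0.5052, -0.2611, 0.0884]
eef_rot: [0.0, 0.997, -0.082, -0.0]
force: [-1.5, 0.0, -1.5]
gripper_width: 0.0108
grip_force: 59.1
[ 0.50516142 -0.2611086   0.08836068] [-0.88090819  0.3300186  -0.64698186] [-0.09000691  0.20745383  0.00804952]
```

```bash
python3 -m creep '[{"dp":[0,0,0],"turn":[0,0,0],"hand":0.15},{"dp":[0,0,0],"turn":[0,0,0],"hand":0.3},{"dp":[0,0,0],"turn":[0,0,0],"hand":0.5},{"dp":[0,0,0],"turn":[0,0,0],"hand":0.5},{"dp":[0,0,0],"turn":[0,0,0],"hand":0.5},{"dp":[0,0,0],"turn":[0,0,0],"hand":0.5}]'; python3 -m creep '[{"dp":[0,0,-0.01],"turn":[0,0,0],"hand":0.5},{"dp":[0,0,-0.02],"turn":[0,0,0],"hand":0.5},{"dp":[0,0,-0.03],"turn":[0,0,0],"hand":0.5},{"dp":[0,0,-0.03],"turn":[0,0,0],"hand":0.5},{"dp":[-0.03,0,0],"turn":[0,0,0],"hand":0.5},{"dp":[-0.03,0,0],"turn":[0,0,0],"hand":0.5},{"dp":[0,0,0],"turn":[0,0,0],"hand":0.5},{"dp":[0,0,0],"turn":[0,0,0],"hand":0.5},{"dp":[0,0,0],"turn":[0,0,0],"hand":0.5}]';python3 - <<'E'
from h import *
snap("wrist","w8");snap("side","s8")
a=cv2.resize(cv2.imread("pics/w8.png"),(420,315));a=cv2.resize(cv2.imread("pics/w8.png")[0:200,180:390],(420,400))
b=cv2.resize(cv2.imread("pics/s8.png")[180:260,250:340],(380,338),interpolation=2)
c=np.zeros((400,800,3),np.uint8);c[:400,:420]=a;c[:338,420:]=b;cv2.imwrite("pics/c8.png",c)
E
```

```text
time: 13.1
tool_pos: [0.5053, -0.2612, 0.0883]
eef_rot: [0.0, 0.997, -0.082, 0.0]
force: [-0.6, 0.3, 1.2]
gripper_width: 0.0428
grip_force: 0.0
time: 14.22
tool_pos: [0.4468, -0.2515, 0.1785]
eef_rot: [0.0, 0.997, -0.082, 0.0]
force: [-0.3, 0.4, -0.2]
gripper_width: 0.0426
grip_force: 0.0
```

View pics/c8.png

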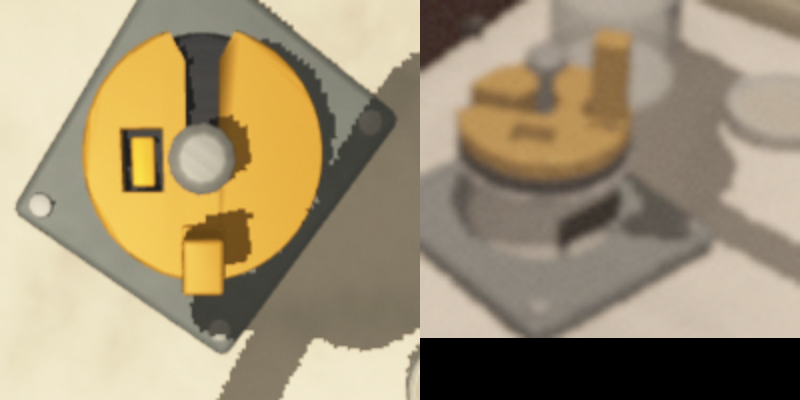

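The key stands clear inside the window at (141,160), the disc lies flat on the lower disc, and the gripper is clear. Handing in.

```bash
python3 -c "
from station import manip
print(manip.finish_job())"
```

```text
the job is handed in; nothing more can be done
None
```

The brass mass is on the stem, lying flat on the lower disc with its window over the key. The gripper has released it and backed off, nothing else was touched, and the job was handed in at about 14 s (no verdict was returned).

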